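Assemble the sieve set on the vibrating base

TASK

Build up the sieve set in the middle of the rubber pad of the vibrating base, one piece after another from the bottom up: first the collecting pan, then the fine sieve, then the coarse sieve, and last the knobbed lid, all upright and each seated fully home in the piece below. Leave the amber jar, the mortar and the brass weight where they stand.

Things in the scene. Friction and masses are not known exactly. Their poses are not given: they have to be found in the camera images.
- pan_c (a point): Collecting pan: flat-bottomed open cup with a plain, unbroken floor (no foot). Plain steel, round, 60 mm outside. 38 mm high, bore 54 mm. About 0.12 kg, starts upright. Point: on its axis, half-way up (19 mm above its underside); z is up.
- fine_c (a point): Fine sieve: open ring whose floor is a dark close wire gauze with a bright cross-shaped brace over it. Plain steel, round, 60 mm outside. 36 mm high overall, bore 54 mm, gauze 14 mm below the rim. Foot below, 6 mm high, tapering from 50 to 44 mm diameter; it drops into the open top of the piece below until the 60 mm body rests on that rim. About 0.10 kg, starts upright. Point: on its axis, half-way up (18 mm above the bottom of the foot); z is up.
- coarse_c (a point): Coarse sieve: open ring whose floor is a sheet with seven large dark round holes (13 mm). Plain steel, round, 60 mm outside. 46 mm high overall, bore 54 mm, holed sheet 16 mm below the rim. Foot below, 6 mm high, tapering from 50 to 44 mm diameter; it drops into the open top of the piece below until the 60 mm body rests on that rim. About 0.13 kg, starts upright. Point: on its axis, half-way up (23 mm above the bottom of the foot); z is up.
- lid_c (a point): Lid: round steel disc (60 mm) with an upright black cylindrical knob (20 mm diameter) in the middle. 40 mm high overall: foot from 0 to 6 mm, disc from 6 to 12 mm, knob from 12 to 40 mm. Foot below, 6 mm high, tapering from 50 to 44 mm diameter; it drops into the open top of the piece below until the 60 mm disc rests on that rim. About 0.09 kg, starts upright. Point: on its axis, half-way up (20 mm above the bottom of the foot, 8 mm above the disc, inside the knob); z is up.
- pad (a point): Centre of the top of the flat black rubber pad (88 mm diameter, 60 mm above the counter) of the vibrating sieve base, a fixed white round machine, 156 mm diameter at the foot, 140 mm at its 50 mm high shoulder. The point is on the pad's surface; z is up. The machine stands on the left or the right of the counter.
- balance: Bystander, fixed: white balance 170 x 140 mm, 46 mm high, with a square steel pan. Origin under its centre; z is up. It stands on the side opposite the sieve base.
- bottle: Bystander, loose: small amber jar with a white cap, 44 mm diameter, 70 mm high. Origin at the centre of its underside.
- mortar: Bystander, loose: thick white porcelain mortar, 68 mm across the rim, 45 mm high, with a wooden pestle leaning in it (fixed, its tip 72 mm high and 35 mm from the axis). Origin at the centre of its underside.
- weight: Bystander, loose: brass balance weight with a small knob, 34 mm diameter, 45 mm high. Origin at the centre of its underside.
Mind the look-alikes: they are no part of the job. What is shaped like the part that bears coarse_c but purple is not meant.

How it is judged:
On the way, in this order (a step that is already met when the one before it is completed fails the run):
1. the pan stands on the pad (horizontal distance between pan_c and pad below 0.012 m and z of pan_c in the frame of pad between 0.016 and 0.022 m and angle between pan_c's own z axis and vertical below 0.06 rad), for 0.2 s.
2. the fine sieve is seated in the pan (horizontal distance between fine_c and pan_c below 0.005 m and z of fine_c in the frame of pan_c between 0.0285 and 0.0335 m and angle between fine_c's own z axis and vertical below 0.06 rad), for 0.2 s.
3. the coarse sieve is seated in the fine sieve (horizontal distance between coarse_c and fine_c below 0.005 m and z of coarse_c in the frame of fine_c between 0.0325 and 0.0375 m and angle between coarse_c's own z axis and vertical below 0.06 rad), for 0.2 s.
4. the lid is seated in the coarse sieve (horizontal distance between lid_c and coarse_c below 0.005 m and z of lid_c in the frame of coarse_c between 0.0345 and 0.0395 m and angle between lid_c's own z axis and vertical below 0.06 rad), for 0.2 s.
At the end, for the whole second after the job is handed in: The pan stands upright on the pad, its axis within 12 mm of the pad's centre; fine sieve on pan, coarse sieve on fine sieve and lid on coarse sieve are each seated fully (height within 2.5 mm of fully home, axes within 5 mm), all upright within 0.06 rad, released and at rest (all of step 1 and all of step 2 and all of step 3 and all of step 4 and linear speed of each of pan, fine, coarse, lid below 0.02 m/s and angular speed of each of pan, fine, coarse, lid below 0.2 rad/s); the robot touches nothing.
It fails at once if the amber jar is shifted by more than 25 mm or knocked over (distance of bottle from where it was at the start of the episode above 0.025 m or angle between bottle's own z axis and vertical above 0.5 rad).
It fails at once if the mortar is shifted by more than 25 mm or knocked over (distance of mortar from where it was at the start of the episode above 0.025 m or angle between mortar's own z axis and vertical above 0.5 rad).
It fails at once if the brass weight is shifted by more than 25 mm or knocked over (distance of weight from where it was at the start of the episode above 0.025 m or angle between weight's own z axis and vertical above 0.5 rad).
It also fails if it takes over 112 s, if anything falls off the work surface, if the arm or the gripper's body presses on something with over 40 N, if the wrist force passes 120 N, or if a joint passes its speed limit or range.

ROBOT

A 7-joint arm with a two-finger parallel gripper is mounted at the origin on the work surface. World frame = base frame: x ahead of the robot, y to its left, z up, the work surface at z = 0. Lengths are in m, angles in rad, forces in N, time in s.
With the tool pointing down it reaches from about 0.425 to 0.925 m from the base axis. Payload 6.8 kg.
Tool frame: the origin (TCP) lies at the very end of the fingers, on their centre line; the grasp point (between the pads) lies 19 mm behind it; z points along the fingers, y is the line along which they close (so a half turn about z gives the same grasp; the last joint's range is limited). The gripper opens to 85 mm and grips with 20 to 120 N. Pads are 22 mm wide; open, the fingers measure 114 mm over their backs; the gripper's body (76 mm by 85 mm) begins 54 mm behind the grasp point. The pads swing forward as they close: fully open they stand 13 mm farther back than shut.
Start: joints at [1.012, 0.477, 0.022, 1.555, -0.011, 1.109, -0.083], TCP at [0.294, -0.608, 0.231] pointing down, gripper open.
Joint ranges: [-2.96, 2.96], [-0.34, 2.1], [-1.41, 1.46], [0.24, 2.44], [-1.37, 4.51], [0.17, 1.92], [-2.96, 2.96]. Speed limits (rad/s): [2.39, 2.39, 3.14, 3.14, 3.14, 3.14, 3.14].

INTERFACE

Orientations are given as a unit quaternion [w, x, y, z].
In Python, from station import bot gives the robot as it stands.
- The arm moves only by the tool jog_arm, never from a script. Its argument "motion" is a list of rows, each a list of 7 numbers: the turn, a rotation vector about the tool's x, y, z in rad, then the shift along the tool's x, y, z in mm, then the finger opening in mm, from 0 to 85.4. A call has 1 to 10 rows; each row is the pose to reach, as a shift and turn from the pose commanded when the call began, along the tool's axes at that moment; what a row does not reach only later rows make up. A row lasts 1/8 s, in which the tool goes at most 62.5 mm and 10.7 degrees, less where a joint would pass 70% of its speed; a pose out of reach is approached as far as the arm can. A call with a gripper value outside its range is refused whole. The fingers move at their own pace and stop on an object; "grip_force" is the grip in N (left out, the last holds). Time passes only in rows, so rows that repeat a pose let the fingers close. It gives the time, the measured TCP pose, the force, the opening and the grip force at its end, in the units of the state.
- bot.get_obs(): the state, without advancing time (a new reading comes with each control period).
- bot.read_camera(name): name is "scene" or "top" or "wrist"; returns a dict with "pixels" (480x640x3 uint8, red, green, blue), "camera_matrix" (3x3 intrinsics, pixels), "T" (4x4, takes a point from camera to world coordinates); the wrist camera has in their place "tool_from_camera" (4x4, takes a point from camera to tool coordinates, whose origin is the TCP and whose axes are the flange's). Camera axes: x right, y down, z forward; pixel columns grow to the right and rows downward; lengths in m; the calibration is good to about 2 mm. A picture is of the moment at which its call begins: read the wrist's pose just before it. There is no depth.
- bot.hand_in(): hands the job in; it is judged then, once.
Trained networks look in a picture, given as the dict that the camera call returned (one of the last four; its "shot" number tells which), for a name from the list of things; names that differ only in an ending like _2 or _b are one class to them, and where a whole thing is asked for, a point or a joint stands for the part that bears it (a point fixed in the world has none). Each returns a list of dicts, best first, with "score" (0 to 1); they miss things now and then, are a little off and sometimes report something else, mostly with a low value. They report only what shows in the picture. A call takes as long as a camera call. They do not tell look-alikes from the thing itself.
- bot.spot_in(thing, picture): "xy" ([column, row] in pixels, amid what is visible of it).
- bot.tip_of(thing, picture): "xy" ([column, row] in pixels: a listed point, or the origin of a listed thing).
The state is a dict: "t": time; "q": joint angles; "joint_vel": joint speeds; "joint_torque": joint torques, N m; "eef_pos": TCP position; "tool_rot": TCP orientation; "contact_force": force on the tool from outside, world axes, zero at the start; "torque": the same for the moment, N m; "gripper_width": opening from 0.0 (shut) to 1.0 (fully open); "grasp_force": force on a finger pad.
Only numpy, scipy, OpenCV 4.12 (cv2) and the standard library are available. Lean on these libraries where they do the work, as an engineer would, in place of code of your own. Each camera call takes 0.05 s, during which the arm holds its last target. There are 200 camera calls.

## Working session

There is one attempt and no reset: what is moved stays moved. The work goes in short steps, Python scripts to look and compute and a tool call to move; the robot and the scene stay as the last step left them, time stands still between calls to the robot, and variables do not carry over. Pictures are saved under pics/ and viewed, at most 14 in all, crops included, and the job is handed in when it is done.

Besides the shell and the picture viewer there is one more tool, called after "Call:" as a command line: name --pt "numbers of a row" for each row, then --argument value for the rest. jog_arm: Moves the arm, as the interface text tells. Its arguments: {"type":"object","properties":{"motion":{"type":"array"},"grip_force":{"type":"number"}},"required":["motion"]}

```bash
mkdir -p pics
cat > h.py <<'E'
import numpy as np, cv2
from station import bot
from scipy.spatial.transform import Rotation as R
def cam(name):
    o=bot.get_obs(); p=bot.read_camera(name)
    if 'T' not in p:
        T=np.eye(4); q=o['tool_rot']; T[:3,:3]=R.from_quat([q[1],q[2],q[3],q[0]]).as_matrix(); T[:3,3]=o['eef_pos']
        p['Tw']=T@np.array(p['tool_from_camera'])
    else: p['Tw']=np.array(p['T'])
    return p
def hit(p,xy,z):
    K=np.array(p['camera_matrix']);T=p['Tw']
    d=T[:3,:3]@np.linalg.solve(K,[xy[0],xy[1],1]);o=T[:3,3]
    return o+d*(z-o[2])/d[2]
def proj(p,X):
    T=np.linalg.inv(p['Tw']);c=T[:3,:3]@np.array(X)+T[:3,3];u=np.array(p['camera_matrix'])@c
    return u[:2]/u[2]
def save(p,n,crop=None,s=1):
    im=p['pixels'][:,:,::-1]
    if crop: im=im[crop[1]:crop[3],crop[0]:crop[2]]
    cv2.imwrite('pics/'+n,cv2.resize(im,None,fx=s,fy=s,interpolation=cv2.INTER_CUBIC))
E
python3 - <<'E'
from h import *
Z=dict(pan_c=.019,fine_c=.018,coarse_c=.023,lid_c=.02,pad=.06,bottle=0,mortar=0,weight=0,balance=0)
for n in ['top','scene']:
    p=cam(n); save(p,n+'.png')
    for t in Z:
        for d in bot.tip_of(t,p)[:4]:
            if d['score']>.2: print(n,t,round(d['score'],2),np.round(d['xy']),np.round(hit(p,d['xy'],Z[t]),3))
o=bot.get_obs();print(o)
E
```

```text
top pan_c 0.66 [317. 160.] [ 0.678 -0.006  0.019]
top fine_c 0.61 [317. 218.] [ 0.558 -0.006  0.018]
top coarse_c 0.66 [255. 275.] [0.444 0.116 0.023]
top coarse_c 0.64 [275. 330.] [0.336 0.075 0.023]
top lid_c 0.71 [376. 214.] [ 0.569 -0.125  0.02 ]
top pad 0.92 [463. 256.] [ 0.485 -0.289  0.06 ]
top bottle 0.68 [249. 162.] [0.675 0.135 0.   ]
top mortar 0.64 [374. 284.] [ 0.427 -0.124  0.   ]
top weight 0.77 [253. 214.] [0.568 0.124 0.   ]
top balance 0.58 [171. 262.] [0.469 0.289 0.   ]
scene pan_c 0.66 [288. 328.] [ 0.679 -0.003  0.019]
scene fine_c 0.97 [325. 271.] [0.558 0.006 0.018]
scene coarse_c 0.64 [401. 243.] [0.448 0.11  0.023]
scene coarse_c 0.64 [398. 190.] [0.341 0.061 0.023]
scene coarse_c 0.45 [325. 270.] [0.558 0.007 0.023]
scene lid_c 0.6 [260. 245.] [ 0.562 -0.125  0.02 ]
scene mortar 0.89 [290. 201.] [ 0.441 -0.128  0.   ]
scene weight 0.59 [379. 305.] [0.568 0.119 0.   ]
scene weight 0.44 [366. 364.] [0.672 0.139 0.   ]
scene balance 0.94 [489. 301.] [0.476 0.29  0.   ]
{'t': 1.0, 'q': array([ 1.01191415,  0.47697218,  0.02242134,  1.55538589, -0.01148528,
        1.10927748, -0.08313774]), 'joint_vel': array([-2.69253877e-04, -9.13487678e-05, -1.44591761e-03,  5.23091680e-04,
        8.84619877e-04,  7.65139989e-04, -4.51136835e-04]), 'joint_torque': array([-7.77125042e-04, -5.96332240e+01,  1.60646550e+00, -2.81549299e+01,
        1.25836988e-02,  1.72071403e-03, -2.63318105e-05]), 'eef_pos': array([ 0.29408341, -0.60760654,  0.23133297]), 'tool_rot': array([4.22748979e-05, 9.74714722e-01, 2.23452922e-01, 8.89794243e-06]), 'contact_force': array([ 0.22524598,  0.44486158, -1.11044293]), 'torque': array([0.02149467, 0.006716  , 0.02370877]), 'grasp_force': 0.0, 'gripper_width': 1.0026523005621961}
```

View pics/top.png

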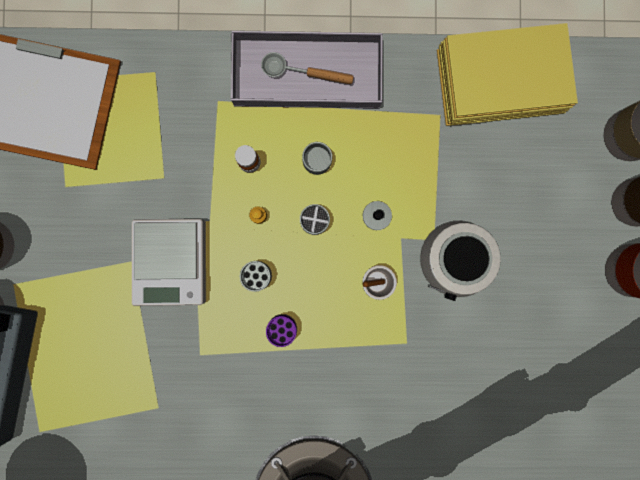

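View pics/scene.png

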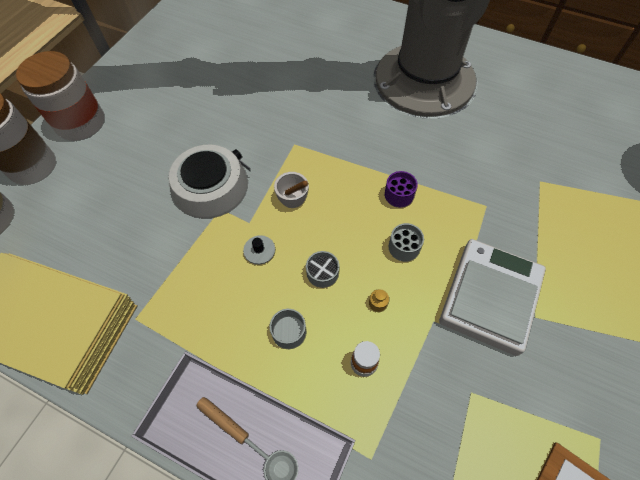

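The candidates for the coarse sieve in the top view are the plain steel holed ring at (255,275) and the purple one at (275,330). The steel one fits the description. The others have no look-alike: fine sieve with cross at (317,218), pan at (317,160), lid at (376,214), pad at (463,256).

```bash
cat >> h.py <<'E'
def go(x,y,z):
    o=bot.get_obs();q=o['tool_rot'];M=R.from_quat([q[1],q[2],q[3],q[0]]).as_matrix()
    print('shift mm',np.round(M.T@(np.array([x,y,z])-o['eef_pos'])*1000,1),'at',np.round(o['eef_pos'],4),'t',o['t'],'rotvec tilt',np.round(M[:,2],3))
E
python3 - <<'E'
from h import *
p=cam('top');save(p,'crop.png',(220,130,410,350),2.6)
w=cam('wrist');print(w['tool_from_camera'],w['camera_matrix'])
go(.678,-.006,.22)
E
```

```text
[[-1.45217120e-03 -9.64632153e-01 -2.63595715e-01  6.68160741e-02]
 [ 9.99998833e-01 -1.52562812e-03  7.39785473e-05 -1.65310312e-04]
 [-4.73511119e-04 -2.63595300e-01  9.64633243e-01 -1.43606101e-01]
 [ 0.00000000e+00  0.00000000e+00  0.00000000e+00  1.00000000e+00]] [[330.49094134   0.         320.77778138]
 [  0.         330.49094134 239.46123595]
 [  0.           0.           1.        ]]
shift mm [ 607.6 -374.3   11.3] at [ 0.2941 -0.6076  0.2313] t 1.1 rotvec tilt [ 0.  0. -1.]
```

View pics/crop.png

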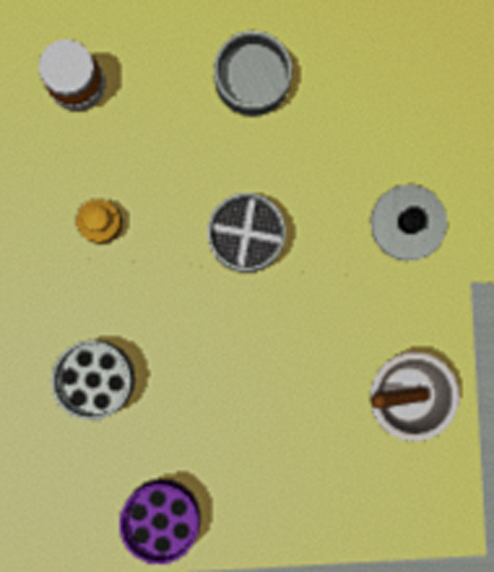

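The crop confirms it: pan with a plain floor, fine sieve with the cross, steel coarse sieve (white sheet, seven holes), and the purple one is the decoy. First I move halfway, over the pad.

Call:
jog_arm --pt "0 0 0 50 -30 -10 85" --pt "0 0 0 100 -62 -20 85" --pt "0 0 0 150 -93 -30 85" --pt "0 0 0 200 -124 -40 85" --pt "0 0 0 250 -155 -40 85" --pt "0 0 0 280 -175 -40 85" --pt "0 0 0 280 -175 -40 85"

```text
t: 1.98
eef_pos: [0.4722, -0.3245, 0.2716]
tool_rot: [-0.0, 0.974, 0.227, 0.001]
contact_force: [-0.9, -0.4, 0.2]
gripper_width: 0.996
grasp_force: 0.0
```

Run:
```python
from h import *
p=cam('wrist');save(p,'w1.png')
for d in bot.tip_of('pad',p)[:2]: print(d,hit(p,d['xy'],.06))
go(.678,-.006,.22)
```

```text
{'xy': [296.4, 191.6], 'score': 0.65} [ 0.48145984 -0.29059922  0.06      ]
shift mm [ 328.  -199.4   51.2] at [ 0.4697 -0.3284  0.2714] t 2.075 rotvec tilt [-0.    -0.001 -1.   ]
```

View pics/w1.png

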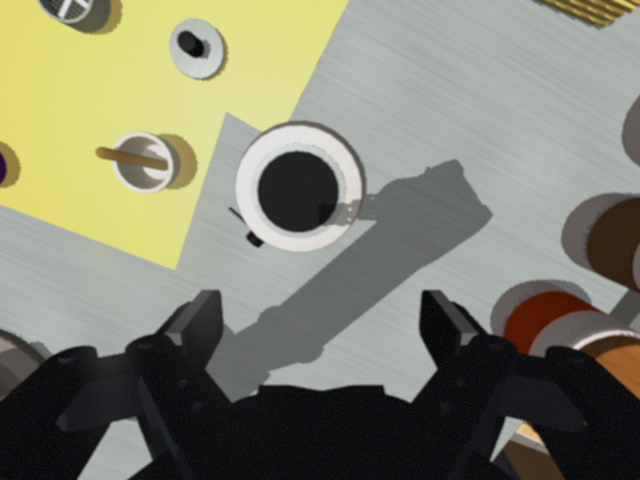

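The pad centre is at (297,191) in the wrist view, about (0.482,-0.290) in world. This agrees with the top camera. On to the pan.

Call:
jog_arm --pt "0 0 0 50 -30 0 85" --pt "0 0 0 100 -61 10 85" --pt "0 0 0 150 -91 25 85" --pt "0 0 0 200 -122 40 85" --pt "0 0 0 250 -152 60 85" --pt "0 0 0 300 -182 80 85" --pt "0 0 0 318 -195 100 85" --pt "0 0 0 318 -195 110 85" --pt "0 0 0 318 -195 110 85"

```text
t: 3.2
eef_pos: [0.67, -0.0176, 0.1603]
tool_rot: [0.001, 0.975, 0.222, -0.001]
contact_force: [0.2, -0.8, -0.8]
gripper_width: 0.997
grasp_force: 0.0
```

```bash
cat >> h.py <<'E'
def look(t,z,n=None,dz=.0):
    p=cam('wrist')
    if n: save(p,n)
    for d in bot.tip_of(t,p)[:3]:
        X=hit(p,d['xy'],z); print(t,np.round(d['xy']),round(d['score'],2),np.round(X,4)); 
    return p
def ring(p,c,z,r=.03):
    # refine centre of a circle radius r at height z around guess c: maximise radial gradient on the projected rim
    g=cv2.GaussianBlur(cv2.cvtColor(p['pixels'],cv2.COLOR_RGB2LAB),(0,0),1.2).astype(np.float32)
    m=sum(np.hypot(cv2.Sobel(g[:,:,i],cv2.CV_32F,1,0),cv2.Sobel(g[:,:,i],cv2.CV_32F,0,1)) for i in range(3))
    a=np.linspace(0,2*np.pi,120,endpoint=False);best=[]
    for dx in np.arange(-.015,.0151,.0005):
        for dy in np.arange(-.015,.0151,.0005):
            s=0
            u=np.array([proj(p,[c[0]+dx+r*np.cos(b),c[1]+dy+r*np.sin(b),z]) for b in a[::2]]).astype(np.float32)
            v=cv2.remap(m,u[:,0][None],u[:,1][None],cv2.INTER_LINEAR)
            best.append((float(np.minimum(v,np.percentile(m,99)).mean()),c[0]+dx,c[1]+dy))
    b=max(best);print('ring',np.round(b,4));return b[1:]
E
python3 - <<'E'
from h import *
p=look('pan_c',.019,'w2.png')
c=ring(p,(.678,-.006),.038)
go(*c,.06); go(*c,.006)
E
```

```text
pan_c [311. 209.] 0.68 [ 0.6808 -0.0031  0.019 ]
pan_c [167. 141.] 0.48 [0.6809 0.1282 0.019 ]
ring [ 1.868208e+02  6.825000e-01 -1.500000e-03]
shift mm [ 17.2  -9.4 102. ] at [ 0.671  -0.0173  0.162 ] t 3.3 rotvec tilt [ 0.001 -0.002 -1.   ]
shift mm [ 17.2  -9.5 156. ] at [ 0.671  -0.0173  0.162 ] t 3.3 rotvec tilt [ 0.001 -0.002 -1.   ]
```

View pics/w2.png

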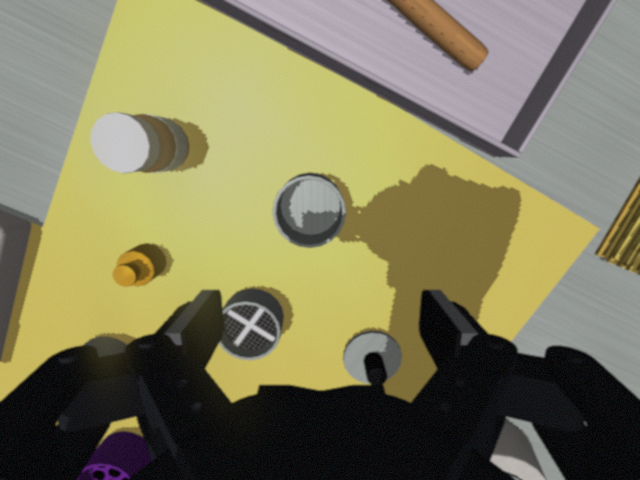

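Pan rim is at (311,209), free all round; the network, top camera and ring fit agree within 3 mm. I descend and grip.

Call:
jog_arm --pt "0 0 0 8 -5 30 85" --pt "0 0 0 15 -9 60 85" --pt "0 0 0 15 -9 100 85" --pt "0 0 0 15 -9 130 85" --pt "0 0 0 15 -9 148 85" --pt "0 0 0 15 -9 154 85" --pt "0 0 0 15 -9 154 85"

```text
t: 4.18
eef_pos: [0.6813, 0.0003, 0.0081]
tool_rot: [0.0, 0.975, 0.223, 0.001]
contact_force: [-0.3, 1.0, 0.5]
gripper_width: 0.992
grasp_force: 0.0
```

Call:
jog_arm --pt "0 0 0 0 0 0 50" --pt "0 0 0 0 0 0 50" --pt "0 0 0 0 0 0 50" --pt "0 0 0 0 0 0 50" --pt "0 0 0 0 0 0 50" --pt "0 0 0 0 0 0 50" --grip_force 40

```text
t: 4.92
eef_pos: [0.6818, 0.0006, 0.0091]
tool_rot: [0.0, 0.975, 0.223, 0.001]
contact_force: [-1.8, -0.5, 5.3]
gripper_width: 0.696
grasp_force: 42.5
```

Call:
jog_arm --pt "0 0 0 0 0 -40 50" --pt "0 0 0 0 0 -90 50" --pt "0 0 0 -30 17 -125 50" --pt "0 0 0 -80 46 -125 50" --pt "0 0 0 -132 76 -125 50" --pt "0 0 0 -184 106 -125 50" --pt "0 0 0 -236 136 -125 50" --pt "0 0 0 -280 161 -115 50" --pt "0 0 0 -305 175 -100 50" --pt "0 0 0 -305 175 -100 50"

```text
t: 6.18
eef_pos: [0.4798, -0.2922, 0.1068]
tool_rot: [-0.0, 0.975, 0.221, -0.001]
contact_force: [1.0, 0.4, -0.8]
gripper_width: 0.7
grasp_force: 43.7
```

Run:
```python
from h import *
p=look('pad',.06,'w3.png')
for d in bot.tip_of('pan_c',p)[:1]: print(d,hit(p,d['xy'],bot.get_obs()['eef_pos'][2]+.01))
p=cam('top')
for d in bot.tip_of('pan_c',p)[:1]: print(d,hit(p,d['xy'],bot.get_obs()['eef_pos'][2]+.01))
go(.483,-.290,.069)
```

```text
{'xy': [323.5, 310.5], 'score': 0.61} [ 0.47854868 -0.29393395  0.11800739]
{'xy': [475.4, 261.2], 'score': 0.85} [ 0.47474721 -0.2922675   0.11799768]
shift mm [-1.5  0.9 39. ] at [ 0.4839 -0.2885  0.108 ] t 6.425 rotvec tilt [ 0.002  0.    -1.   ]
```

View pics/w3.png

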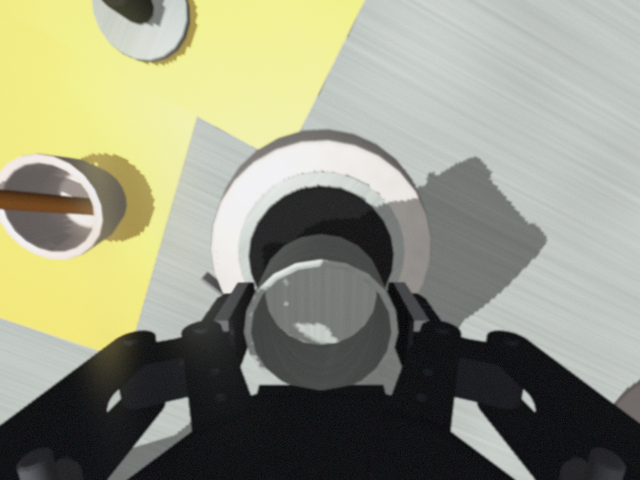

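The pan is held centrally between the fingers at (322,320), and the pad lies just ahead of it. I lower it with a 3 mm forward correction.

Call:
jog_arm --pt "0 0 0 3 1 15 50" --pt "0 0 0 3 1 28 50" --pt "0 0 0 3 1 34 50" --pt "0 0 0 3 1 37 50" --pt "0 0 0 3 1 38 50" --pt "0 0 0 3 1 39 50" --pt "0 0 0 3 1 39 50"

```text
t: 7.3
eef_pos: [0.4857, -0.2895, 0.0691]
tool_rot: [0.0, 0.975, 0.223, 0.0]
contact_force: [-2.7, 1.7, 5.2]
gripper_width: 0.698
grasp_force: 44.1
```

Call:
jog_arm --pt "0 0 0 0 0 0 85" --pt "0 0 0 0 0 0 85" --pt "0 0 0 0 0 0 85" --pt "0 0 0 0 0 0 85" --pt "0 0 0 0 0 -40 85" --pt "0 0 0 0 0 -90 85" --pt "0 0 0 0 0 -140 85" --pt "0 0 0 -20 0 -150 85" --pt "0 0 0 -20 0 -150 85" --pt "0 0 0 -20 0 -150 85"

```text
t: 8.55
eef_pos: [0.4668, -0.2976, 0.2167]
tool_rot: [-0.001, 0.975, 0.223, -0.001]
contact_force: [-0.7, 0.6, -0.5]
gripper_width: 0.997
grasp_force: 0.0
```

Run:
```python
from h import *
p=look('pan_c',.079); look('pad',.06)
c=ring(p,(.484,-.290),.098)
save(p,'w4.png')
go(.55,-.005,.16)
```

```text
pan_c [326. 207.] 0.97 [ 0.485  -0.2931  0.079 ]
pan_c [197.  37.] 0.15 [ 0.5597 -0.1483  0.079 ]
ring [217.7671   0.484   -0.29  ]
shift mm [ 201.9 -227.1   57.3] at [ 0.4675 -0.2975  0.2171] t 8.75 rotvec tilt [-0.002  0.001 -1.   ]
```

View pics/w4.png

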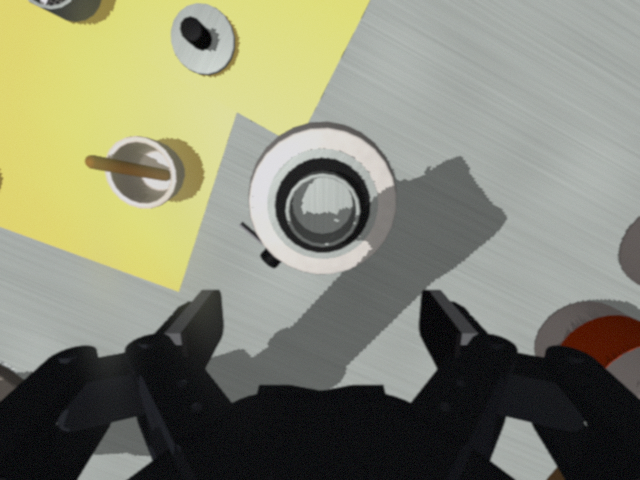

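The pan stands near the middle of the pad, with an even black ring around it at (322,205). Its centre is about (0.484,-0.2905). Next, the fine sieve.

Call:
jog_arm --pt "0 0 0 36 -40 0 85" --pt "0 0 0 73 -82 0 85" --pt "0 0 0 110 -124 10 85" --pt "0 0 0 147 -165 25 85" --pt "0 0 0 184 -207 40 85" --pt "0 0 0 200 -227 55 85" --pt "0 0 0 200 -227 57 85" --pt "0 0 0 200 -227 57 85"

```text
t: 9.75
eef_pos: [0.5485, -0.0078, 0.161]
tool_rot: [0.0, 0.975, 0.223, -0.001]
contact_force: [-0.2, -0.9, -0.3]
gripper_width: 0.997
grasp_force: 0.0
```

Run:
```python
from h import *
p=look('fine_c',.018)
c=ring(p,(.56,-.0),.036)
print(proj(p,[*c,.036]))
go(*c,.008)
```

```text
fine_c [316. 215.] 0.84 [0.556 0.001 0.018]
ring [1.794972e+02 5.590000e-01 2.500000e-03]
[315.23212205 215.37642315]
shift mm [ 13.9  -5.5 153.6] at [ 0.5488 -0.0083  0.1616] t 9.85 rotvec tilt [ 0.    -0.001 -1.   ]
```

Call:
jog_arm --pt "0 0 0 7 -3 30 85" --pt "0 0 0 13 -5 60 85" --pt "0 0 0 13 -5 100 85" --pt "0 0 0 13 -5 130 85" --pt "0 0 0 13 -5 146 85" --pt "0 0 0 13 -5 152 85" --pt "0 0 0 13 -5 152 85" --pt "0 0 0 13 -5 152 60" --pt "0 0 0 13 -5 152 50" --pt "0 0 0 13 -5 152 50"

```text
t: 11.1
eef_pos: [0.5591, 0.0035, 0.0107]
tool_rot: [0.0, 0.975, 0.223, 0.001]
contact_force: [-0.9, -0.7, 6.3]
gripper_width: 0.678
grasp_force: 41.3
```

Call:
jog_arm --pt "0 0 0 0 0 0 50" --pt "0 0 0 0 0 0 50" --pt "0 0 0 0 0 0 50" --pt "0 0 0 0 0 0 50"

```text
t: 11.6
eef_pos: [0.5591, 0.0035, 0.0107]
tool_rot: [0.0, 0.975, 0.223, 0.001]
contact_force: [-2.0, -1.4, 6.9]
gripper_width: 0.676
grasp_force: 41.3
```

Run:
```python
from h import *
look('fine_c',.018)
go(.484,-.2905,.15)
```

```text
fine_c [321. 308.] 0.98 [0.5565 0.0023 0.018 ]
shift mm [-195.4  232.1 -139.4] at [0.5591 0.0036 0.0107] t 11.7 rotvec tilt [ 0.002 -0.    -1.   ]
```

Call:
jog_arm --pt "0 0 0 0 0 -40 50" --pt "0 0 0 0 0 -90 50" --pt "0 0 0 -20 23 -140 50" --pt "0 0 0 -53 63 -150 50" --pt "0 0 0 -88 104 -150 50" --pt "0 0 0 -123 145 -150 50" --pt "0 0 0 -158 186 -150 50" --pt "0 0 0 -190 226 -140 50" --pt "0 0 0 -193 232 -130 50" --pt "0 0 0 -193 232 -130 50"

```text
t: 12.95
eef_pos: [0.4851, -0.289, 0.1388]
tool_rot: [-0.001, 0.975, 0.223, -0.0]
contact_force: [1.1, 0.3, -0.2]
gripper_width: 0.68
grasp_force: 44.0
```

Call:
jog_arm --pt "0 0 0 0 0 0 50" --pt "0 0 0 0 0 0 50"

```text
t: 13.2
eef_pos: [0.4865, -0.2879, 0.1398]
tool_rot: [0.0, 0.974, 0.225, 0.0]
contact_force: [0.3, 0.4, -1.6]
gripper_width: 0.675
grasp_force: 44.0
```

Run:
```python
from h import *
p=look('fine_c',bot.get_obs()['eef_pos'][2]+.0075,'w5.png')
c=ring(p,(.484,-.2905),bot.get_obs()['eef_pos'][2]+.025)
go(.484,-.2905,.103)
```

```text
fine_c [322. 309.] 0.77 [ 0.4839 -0.2896  0.1473]
ring [149.787    0.484   -0.2885]
shift mm [-2.9  0.9 36.7] at [ 0.4862 -0.2884  0.1397] t 13.3 rotvec tilt [ 0.001 -0.    -1.   ]
```

View pics/w5.png

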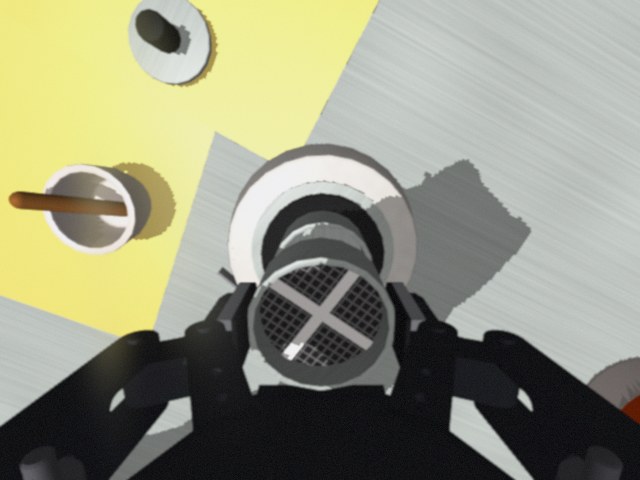

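The fine sieve is held level with its cross centred at (322,312), and the pan is directly behind it. I lower it with a (-1,+1) mm correction.

Call:
jog_arm --pt "0 0 0 -1 1 15 50" --pt "0 0 0 -1 1 26 50" --pt "0 0 0 -1 1 31 50" --pt "0 0 0 -1 1 34 50" --pt "0 0 0 -1 1 36 50" --pt "0 0 0 -1 1 37 50" --pt "0 0 0 -1 1 38 50" --pt "0 0 0 -1 1 38 50"

```text
t: 14.3
eef_pos: [0.4853, -0.2908, 0.1027]
tool_rot: [0.0, 0.975, 0.223, 0.0]
contact_force: [-3.4, 1.7, 9.2]
gripper_width: 0.675
grasp_force: 45.2
```

Call:
jog_arm --pt "0 0 0 0 0 0 85" --pt "0 0 0 0 0 0 85" --pt "0 0 0 0 0 0 85" --pt "0 0 0 0 0 0 85" --pt "0 0 0 0 0 -40 85" --pt "0 0 0 0 0 -90 85" --pt "0 0 0 -10 0 -120 85" --pt "0 0 0 -20 0 -125 85" --pt "0 0 0 -20 0 -125 85" --pt "0 0 0 -20 0 -125 85"

```text
t: 15.55
eef_pos: [0.4665, -0.2989, 0.2248]
tool_rot: [-0.001, 0.975, 0.223, -0.001]
contact_force: [-0.3, 0.3, 0.1]
gripper_width: 0.996
grasp_force: 0.0
```

Run:
```python
from h import *
p=look('fine_c',.110,'w6.png')
c=ring(p,(.484,-.2905),.128)
go(.437,.107,.165)
```

```text
fine_c [321. 211.] 0.85 [ 0.484  -0.2901  0.11  ]
ring [177.2084   0.4835  -0.292 ]
shift mm [ 150.2 -378.1   60.6] at [ 0.4669 -0.2988  0.225 ] t 15.65 rotvec tilt [-0.002  0.001 -1.   ]
```

View pics/w6.png

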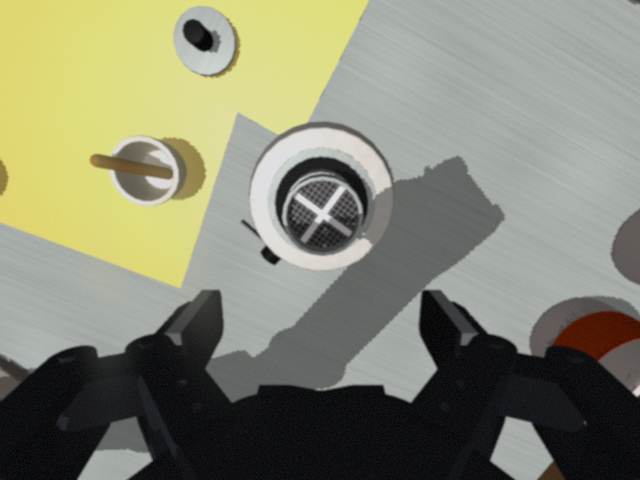

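The fine sieve sits level in the pan at (322,213), centre about (0.484,-0.291). Next, the coarse sieve.

Call:
jog_arm --pt "0 0 0 18 -45 0 85" --pt "0 0 0 38 -95 0 85" --pt "0 0 0 58 -145 0 85" --pt "0 0 0 78 -195 0 85" --pt "0 0 0 98 -245 10 85" --pt "0 0 0 118 -295 25 85" --pt "0 0 0 138 -345 40 85" --pt "0 0 0 150 -378 60 85" --pt "0 0 0 150 -378 60 85" --pt "0 0 0 150 -378 60 85"

```text
t: 16.9
eef_pos: [0.4374, 0.1057, 0.166]
tool_rot: [0.0, 0.975, 0.224, -0.001]
contact_force: [0.8, -0.4, -0.0]
gripper_width: 0.994
grasp_force: 0.0
```

Run:
```python
from h import *
p=look('coarse_c',.023,'w7.png')
c=ring(p,(.446,.114),.046)
print(proj(p,[*c,.046]))
go(*c,.010)
```

```text
coarse_c [309. 216.] 0.74 [0.442  0.1193 0.023 ]
coarse_c [315. 333.] 0.72 [0.3392 0.0652 0.023 ]
ring [1.876082e+02 4.465000e-01 1.180000e-01]
[312.21156343 217.01903615]
shift mm [ 13.3  -8.  156.5] at [0.4379 0.1051 0.1665] t 17.0 rotvec tilt [ 0. -0. -1.]
```

View pics/w7.png

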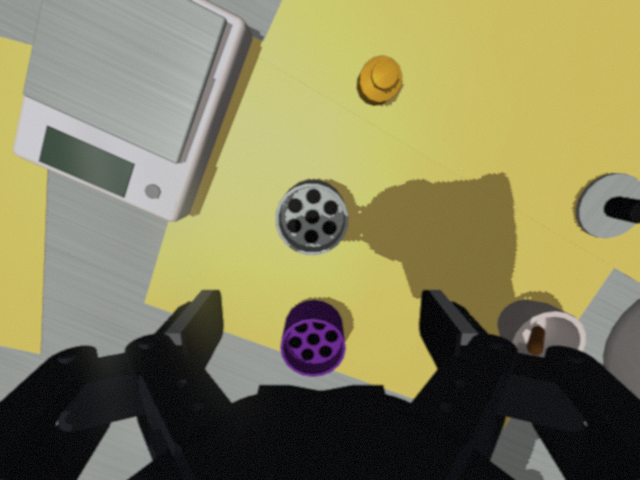

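Steel coarse sieve at (312,217); the purple one at (313,340) stays clear.

Call:
jog_arm --pt "0 0 0 6 -4 30 85" --pt "0 0 0 12 -7 60 85" --pt "0 0 0 12 -7 100 85" --pt "0 0 0 12 -7 130 85" --pt "0 0 0 12 -7 146 85" --pt "0 0 0 12 -7 152 85" --pt "0 0 0 12 -7 152 85" --pt "0 0 0 12 -7 152 60" --pt "0 0 0 12 -7 152 50" --pt "0 0 0 12 -7 152 50"

```text
t: 18.25
eef_pos: [0.446, 0.1178, 0.0155]
tool_rot: [0.0, 0.975, 0.223, 0.001]
contact_force: [-1.8, -0.5, 8.7]
gripper_width: 0.692
grasp_force: 41.3
```

Call:
jog_arm --pt "0 0 0 0 0 0 50" --pt "0 0 0 0 0 0 50" --pt "0 0 0 0 0 0 50"

```text
t: 18.62
eef_pos: [0.446, 0.1178, 0.0155]
tool_rot: [0.0, 0.975, 0.223, 0.001]
contact_force: [-1.7, -0.1, 8.6]
gripper_width: 0.694
grasp_force: 41.3
```

Run:
```python
from h import *
look('coarse_c',.023)
go(.486,-.291,.18)
```

```text
coarse_c [321. 307.] 0.85 [0.4439 0.1171 0.023 ]
shift mm [-141.7  385.6 -164.4] at [0.446  0.1178 0.0155] t 18.725 rotvec tilt [ 0.002  0.    -1.   ]
```

Call:
jog_arm --pt "0 0 0 0 0 -40 50" --pt "0 0 0 0 0 -95 50" --pt "0 0 0 -10 28 -140 50" --pt "0 0 0 -28 76 -155 50" --pt "0 0 0 -46 125 -158 50" --pt "0 0 0 -64 175 -158 50" --pt "0 0 0 -82 225 -158 50" --pt "0 0 0 -101 275 -158 50" --pt "0 0 0 -120 325 -158 50" --pt "0 0 0 -138 372 -155 50"

```text
t: 19.98
eef_pos: [0.483, -0.2792, 0.17]
tool_rot: [0.0, 0.975, 0.223, 0.0]
contact_force: [1.2, 0.8, -0.9]
gripper_width: 0.693
grasp_force: 44.5
```

Run:
```python
from h import *
go(.4855,-.291,.165)
```

```text
shift mm [-2.9 11.7  5. ] at [ 0.483  -0.2792  0.17  ] t 19.975 rotvec tilt [ 0.001 -0.001 -1.   ]
```

Call:
jog_arm --pt "0 0 0 -3 13 5 50" --pt "0 0 0 -3 13 5 50" --pt "0 0 0 -3 13 5 50" --pt "0 0 0 -3 13 5 50"

```text
t: 20.48
eef_pos: [0.4864, -0.2885, 0.1647]
tool_rot: [-0.0, 0.974, 0.225, 0.0]
contact_force: [0.2, 0.7, -1.9]
gripper_width: 0.693
grasp_force: 44.5
```

Run:
```python
from h import *
z=bot.get_obs()['eef_pos'][2]
p=look('coarse_c',z+.0075,'w8.png')
c=ring(p,(.484,-.2905),z+.0305)
go(.4855,-.291,.1375)
```

```text
coarse_c [320. 309.] 0.83 [ 0.4834 -0.2893  0.1722]
ring [123.1038   0.4845  -0.289 ]
shift mm [-1.5  1.3 27.1] at [ 0.4863 -0.2892  0.1646] t 20.575 rotvec tilt [ 0.  0. -1.]
```

View pics/w8.png

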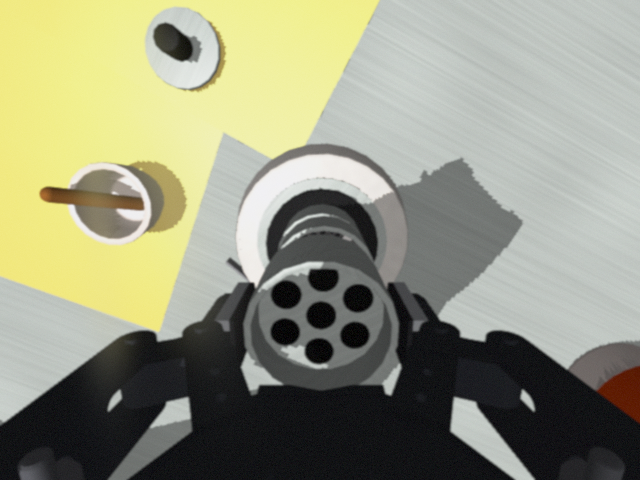

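The coarse sieve is level and centred at (320,315), with the stack right under it. I lower it.

Call:
jog_arm --pt "0 0 0 -1 1 10 50" --pt "0 0 0 -1 1 17 50" --pt "0 0 0 -1 1 21 50" --pt "0 0 0 -1 1 24 50" --pt "0 0 0 -1 1 26 50" --pt "0 0 0 -1 1 27 50" --pt "0 0 0 -1 1 28 50" --pt "0 0 0 -1 1 28 50"

```text
t: 21.58
eef_pos: [0.4857, -0.2916, 0.1375]
tool_rot: [0.0, 0.975, 0.223, 0.0]
contact_force: [-3.3, 1.8, 7.7]
gripper_width: 0.686
grasp_force: 45.5
```

Height matches a full seat (0.1375). Release and rise.

Call:
jog_arm --pt "0 0 0 0 0 0 85" --pt "0 0 0 0 0 0 85" --pt "0 0 0 0 0 0 85" --pt "0 0 0 0 0 0 85" --pt "0 0 0 0 0 -40 85" --pt "0 0 0 0 0 -90 85" --pt "0 0 0 -10 0 -115 85" --pt "0 0 0 -20 0 -120 85" --pt "0 0 0 -20 0 -120 85" --pt "0 0 0 -20 0 -120 85"

```text
t: 22.82
eef_pos: [0.467, -0.2999, 0.2548]
tool_rot: [-0.001, 0.975, 0.223, -0.001]
contact_force: [0.4, 0.9, 0.7]
gripper_width: 0.996
grasp_force: 0.0
```

Run:
```python
from h import *
p=look('coarse_c',.145,'w9.png')
c=ring(p,(.484,-.2905),.168)
print(proj(p,[*c,.168]))
go(.553,-.132,.17)
```

```text
coarse_c [321. 213.] 0.87 [ 0.4842 -0.2917  0.145 ]
ring [178.0185   0.4845  -0.292 ]
[321.99092957 218.47769299]
shift mm [ 150.3 -113.4   85.1] at [ 0.4673 -0.2998  0.255 ] t 22.925 rotvec tilt [-0.002  0.001 -1.   ]
```

View pics/w9.png

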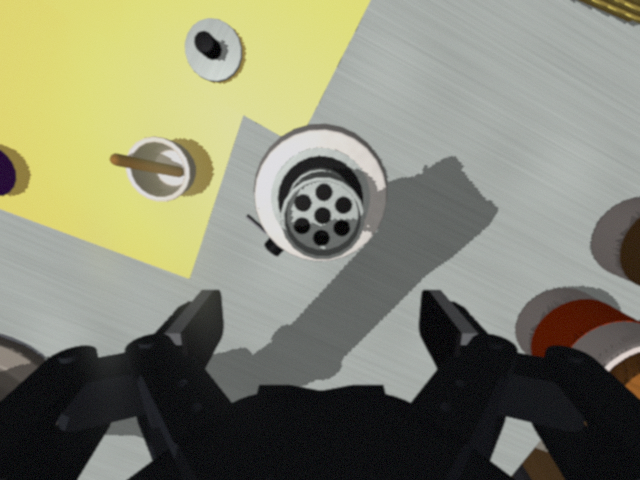

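The coarse sieve is seated level at (322,215). Next, the lid.

Call:
jog_arm --pt "0 0 0 40 -30 0 85" --pt "0 0 0 85 -64 15 85" --pt "0 0 0 130 -98 40 85" --pt "0 0 0 150 -113 65 85" --pt "0 0 0 150 -113 85 85" --pt "0 0 0 150 -113 85 85" --pt "0 0 0 150 -113 85 85"

```text
t: 23.8
eef_pos: [0.5536, -0.1336, 0.1717]
tool_rot: [0.0, 0.975, 0.223, 0.0]
contact_force: [0.3, 0.0, -0.6]
gripper_width: 0.994
grasp_force: 0.0
```

Run:
```python
from h import *
p=look('lid_c',.02)
c=ring(p,(.566,-.124),.012)
print(proj(p,[*c,.012]))
c=ring(p,(.566,-.124),.04,.01)
print(proj(p,[*c,.04]))
go(*c,.019)
```

```text
lid_c [318. 210.] 0.57 [ 0.5649 -0.1253  0.02  ]
lid_c [266. 317.] 0.3 [ 0.4458 -0.1249  0.02  ]
ring [ 1.593822e+02  5.680000e-01 -1.245000e-01]
[318.75665211 205.10910327]
ring [ 1.916264e+02  5.690000e-01 -1.240000e-01]
[318.56111042 209.21216761]
shift mm [ 17.7  -2.4 153.3] at [ 0.5539 -0.1338  0.1722] t 23.9 rotvec tilt [ 0.002 -0.    -1.   ]
```

Call:
jog_arm --pt "0 0 0 8 -2 30 85" --pt "0 0 0 16 -2 60 75" --pt "0 0 0 16 -2 100 60" --pt "0 0 0 16 -2 130 50" --pt "0 0 0 16 -2 146 50" --pt "0 0 0 16 -2 152 50" --pt "0 0 0 16 -2 152 50" --pt "0 0 0 16 -2 152 30" --pt "0 0 0 16 -2 152 10" --pt "0 0 0 16 -2 152 10"

```text
t: 25.15
eef_pos: [0.5677, -0.1247, 0.0204]
tool_rot: [0.0, 0.975, 0.223, 0.001]
contact_force: [-0.9, -0.7, 7.4]
gripper_width: 0.213
grasp_force: 39.0
```

Call:
jog_arm --pt "0 0 0 0 0 0 10" --pt "0 0 0 0 0 0 10" --pt "0 0 0 0 0 0 10" --pt "0 0 0 0 0 0 10"

```text
t: 25.65
eef_pos: [0.5677, -0.1247, 0.0204]
tool_rot: [0.0, 0.975, 0.223, 0.001]
contact_force: [-0.5, -0.4, 6.8]
gripper_width: 0.215
grasp_force: 39.0
```

Run:
```python
from h import *
p=look('lid_c',.02)
c=ring(p,(.5675,-.1245),.012)
go(.486,-.2915,.21)
```

```text
lid_c [322. 298.] 0.96 [ 0.5667 -0.1254  0.02  ]
ring [ 1.250482e+02  5.680000e-01 -1.240000e-01]
shift mm [-145.9  114.8 -189.7] at [ 0.5677 -0.1247  0.0204] t 25.75 rotvec tilt [ 0.002 -0.001 -1.   ]
```

Call:
jog_arm --pt "0 0 0 0 0 -40 10" --pt "0 0 0 0 0 -95 10" --pt "0 0 0 0 0 -150 10" --pt "0 0 0 -15 12 -190 10" --pt "0 0 0 -50 39 -195 10" --pt "0 0 0 -95 74 -195 10" --pt "0 0 0 -135 105 -190 10" --pt "0 0 0 -147 115 -186 10" --pt "0 0 0 -147 115 -185 10" --pt "0 0 0 -147 115 -185 10"

```text
t: 27.0
eef_pos: [0.4857, -0.29, 0.2044]
tool_rot: [-0.0, 0.974, 0.225, 0.0]
contact_force: [0.4, 0.6, -0.9]
gripper_width: 0.214
grasp_force: 39.3
```

Call:
jog_arm --pt "0 0 0 0 0 0 10" --pt "0 0 0 0 0 0 10"

```text
t: 27.25
eef_pos: [0.4854, -0.291, 0.2045]
tool_rot: [-0.0, 0.974, 0.224, 0.0]
contact_force: [0.1, -0.2, -0.1]
gripper_width: 0.217
grasp_force: 39.3
```

Run:
```python
from h import *
z=bot.get_obs()['eef_pos'][2]
p=look('lid_c',z,'w10.png')
c=ring(p,(.485,-.292),z-.0084)
go(.4848,-.292,.1824)
```

```text
ring [91.9278  0.4895 -0.2905]
shift mm [-0.4  0.4 22. ] at [ 0.485  -0.2915  0.2044] t 27.35 rotvec tilt [ 0.  0. -1.]
```

View pics/w10.png

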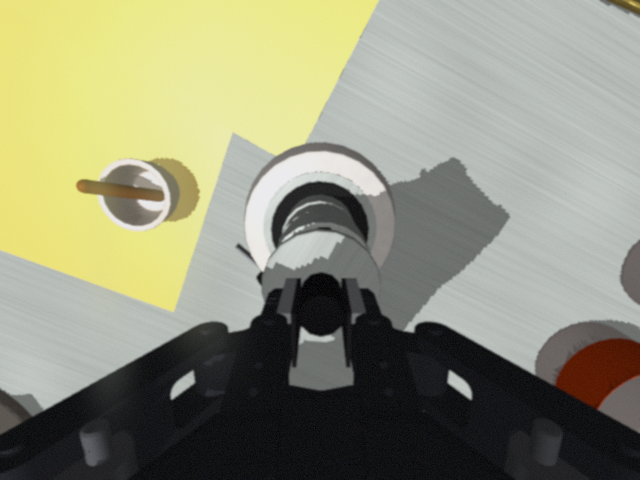

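The lid is held level by its knob at (322,303), with the stack right below. I lower it.

Call:
jog_arm --pt "0 0 0 0 0 8 10" --pt "0 0 0 0 0 13 10" --pt "0 0 0 0 0 17 10" --pt "0 0 0 0 0 20 10" --pt "0 0 0 0 0 21 10" --pt "0 0 0 0 0 22 10" --pt "0 0 0 0 0 23 10" --pt "0 0 0 0 0 23 10"

```text
t: 28.35
eef_pos: [0.485, -0.2922, 0.1824]
tool_rot: [0.0, 0.975, 0.223, 0.0]
contact_force: [-1.8, 0.8, 6.1]
gripper_width: 0.216
grasp_force: 40.0
```

The height matches a full seat (0.1824). I release to about 50 mm and rise.

Call:
jog_arm --pt "0 0 0 0 0 0 45" --pt "0 0 0 0 0 0 45" --pt "0 0 0 0 0 0 45" --pt "0 0 0 0 0 0 45" --pt "0 0 0 0 0 -30 45" --pt "0 0 0 0 0 -70 45" --pt "0 0 0 -20 0 -110 45" --pt "0 0 0 -60 0 -110 45" --pt "0 0 0 -70 0 -110 45" --pt "0 0 0 -70 0 -110 45"

```text
t: 29.6
eef_pos: [0.4213, -0.3227, 0.2911]
tool_rot: [-0.0, 0.975, 0.223, -0.0]
contact_force: [0.1, -0.0, 0.4]
gripper_width: 0.527
grasp_force: 0.0
```

Run:
```python
from h import *
p=look('lid_c',.182)
q=cam('scene')
u=proj(q,[.484,-.291,.12]).astype(int);x,y=max(u[0]-90,0),max(u[1]-90,0)
a=cv2.resize(q['pixels'][y:y+180,x:x+180],(480,480));b=p['pixels'][:,160:480]
cv2.imwrite('pics/end.png',np.hstack([a,b])[:,:,::-1])
```

```text
lid_c [320. 141.] 0.7 [ 0.4864 -0.2909  0.182 ]
```

View pics/end.png

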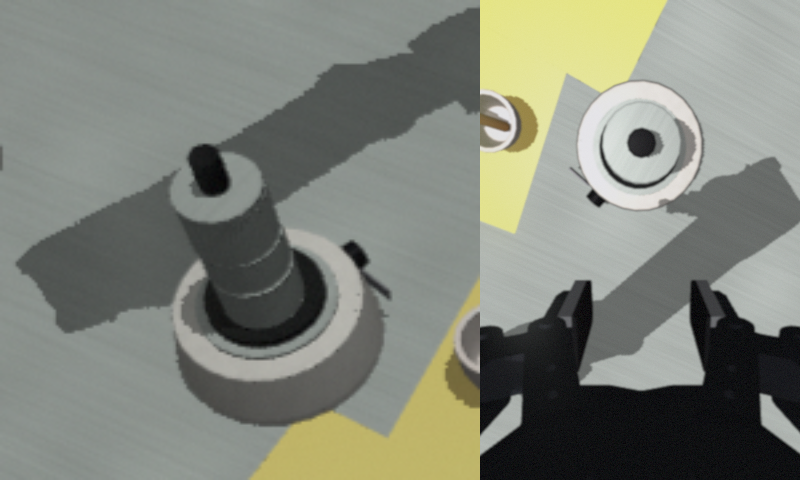

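The stack stands straight on the pad with all seams closed and the lid seated. The gripper is clear.

```bash
python3 -c "
from station import bot
print(bot.hand_in())"
```

```text
the job is handed in; nothing more can be done
None
```

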